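Unfold the mould press crank and clamp the mould

TASK

Clamp the mould in the small bench press: swing the folded grip of the press's crank up until it stands upright, then wind the crank clockwise (seen from above) with it until the platen comes down and bears firmly on the mould, at about 40 N. Feel for the load and stop: under 20 N is loose, over 80 N at any moment spoils the mould. Let go with the grip still upright and the mould clamped, and leave the other things on the bench where they are.

Things in the scene. Friction and masses are not known exactly. Their poses are not given: they have to be found in the camera images.
- press: Small bench mould press, fixed. Origin: centre of the underside of its grey base (150 x 170 x 12 mm), on the crank's vertical axis; z up. Two steel columns 18 mm thick at y = +-70 mm, nuts up to 134 mm high; cross beam 50 mm (x) x 170 mm (y), top 126 mm high; bearing 40 mm across, up to 140 mm; above it the crank.
- crank (a joint): Turn of the crank about the press's vertical axis, rad, growing clockwise seen from above. At 0 its arm points along the press's +x. Starts between -0.8 and 0.8; stops at -1.1 and 9. The crank does not rise or sink. Free turning takes 0.15 N m: 2.8 N at the grip, 54 mm off the axis. Each 10 N of load on the mould adds 0.93 N there: 6.5 N at 40 N of load, 10 N at 80 N.
- grip (a joint): Fold angle of the crank's grip, rad: 0 folded flat back along the crank arm and over the hub, 1.57 upright (pointing straight up, parallel to the crank's axis), stop at 1.62. Stiff hinge that stays where it is left (0.08 N m).
- hinge_pin (a point): Centre of the grip's hinge pin near the crank arm's outer end: 54 mm off the crank's axis, 170 mm above the bench. The pin is level, square to the arm; this point's x points outward along the arm, z up. Arm: steel bar 18 mm wide, top 156 mm high; two lugs 22 mm over their outsides, up to 178 mm high; hub 26 mm across, top 160 mm high.
- grip_end (a point): Free end of the grip, 102 mm from the pin. The grip is a black round sleeve 16 mm thick, from 22 to 102 mm from the pin, that spins freely on its own axis. Folded it lies level, axis 170 mm above the bench; its last 48 mm overhang past the crank's axis, with only the hub, bearing and beam below. Upright its end is 272 mm above the bench.
- platen: Sprung aluminium pressing plate, 74 x 100 x 12 mm, under the beam; origin: centre of its underside. Moves only up and down, 5 mm down per rad of crank clockwise. The mould (loose aluminium block 66 x 86 x 34 mm on the press's bed) lies an unmeasured 14 to 30 mm below it. Once they touch, load grows about 12 N per 0.1 rad. Let go, the crank holds up to 30 N; a greater load eases back to that.
- old_moulds: Bystander: stack of three brown mould blocks; leave it where it is. Origin: centre of its underside.
- gasket_ring: Bystander: flat steel ring; leave it where it is. Origin: centre of its underside.
- wax_jar: Bystander: small jar; leave it where it is. Origin: centre of its underside.
- sprue_base: Bystander: rubber base with a pin; leave it where it is. Origin: centre of its underside.
- driver: Bystander: screwdriver; leave it where it is. Origin: centre of its underside.
- parts_tray: Bystander: white tray; leave it where it is. Origin: centre of its underside.
- brush_cup: Bystander: white cup; leave it where it is. Origin: centre of its underside.
Mind the look-alikes: they are no part of the job. What is shaped like the press but turquoise or yellow is not meant.

How it is judged:
On the way, in this order (a step that is already met when the one before it is completed fails the run):
1. the grip is unfolded upright (fold angle over 1.4 rad) (value of joint grip above 1.4 rad), for 0.1 s.
2. the platen bears on the mould with 20 to 80 N, the grip upright (contact force between platen and anything else between 20 and 80 N and value of joint grip above 1.3 rad), for 0.2 s.
At the end, for the whole second after the job is handed in: The grip is upright (fold angle over 1.3 rad), the platen still bears on the mould with 15 to 80 N, and the platen is at rest (contact force between platen and anything else between 15 and 80 N and value of joint grip above 1.3 rad and linear speed of platen below 0.002 m/s); the robot touches nothing.
It fails at once if the mould is pressed with more than 80 N (contact force between platen and anything else above 80 N).
It fails at once if a bystander is moved by more than 20 mm (distance of any of old_moulds, gasket_ring, wax_jar, sprue_base, driver, parts_tray, brush_cup from where it was at the start of the episode above 0.02 m).
It also fails if it takes over 64 s, if anything falls off the work surface, if the arm or the gripper's body presses on something with over 40 N, if the wrist force passes 120 N, or if a joint passes its speed limit or range.

ROBOT

A 6-joint arm with a two-finger parallel gripper is mounted at the origin on the work surface. World frame = base frame: x ahead of the robot, y to its left, z up, the work surface at z = 0. Lengths are in m, angles in rad, forces in N, time in s.
With the tool pointing down it reaches from about 0.35 to 0.975 m from the base axis. Payload 4.9 kg.
Tool frame: the origin (TCP) lies on the mounting face of the last link; the fingertips stand 173 mm ahead of it and the grasp point (between the pads) lies 155 mm ahead of it; z points along the fingers, y is the direction in which the jaws open and shut (so a half turn about z gives the same grasp; the last joint's range is limited). The gripper opens to 85 mm and grips with 20 to 120 N. Pads are 22 mm wide; open, the fingers measure 114 mm over their backs; the gripper's body (76 mm by 85 mm) begins 54 mm behind the grasp point. The pads swing forward as they close: fully open they stand 13 mm farther back than shut.
Start: joints at [1.226, 0.053, 1.613, -0, 1.476, -0.119], TCP at [0.14, 0.609, 0.405] pointing down, gripper open.
Joint ranges: [-3.01, 3.01], [-1.01, 2.22], [0.06, 2.58], [-1.02, 4.17], [0.09, 2.62], [-3.14, 3.14]. Speed limits (rad/s): [2.57, 2.57, 3.14, 3.14, 3.14, 3.14].

INTERFACE

Orientations are given as a unit quaternion [w, x, y, z].
In Python, from plant import manip gives the robot as it stands.
- The arm moves only by the tool play_rows, never from a script. Its argument "increments" is a list of rows, each an object with "offset": the shift along the tool's x, y, z in mm, a list of three; "twist": the turn about the tool's z in rad; "grip": the opening, from 0 (shut) to 1 (fully open). In form: [{"offset": [dx, dy, dz], "twist": twist, "grip": grip}, ...]. A call has 1 to 5 rows; each row is the pose to reach, as a shift and turn from the pose commanded when the call began, along the tool's axes at that moment; what a row does not reach only later rows make up. A row lasts 1/12 s, in which the tool goes at most 41.7 mm and 7.16 degrees, less where a joint would pass 70% of its speed; a pose out of reach is approached as far as the arm can. A call with a gripper value outside its range is refused whole. The fingers move at their own pace and stop on an object; the grip force is fixed at half the most. Time passes only in rows, so rows that repeat a pose let the fingers close. It gives the time, the measured TCP pose, the force and the opening at its end, in the units of the state.
- manip.state(): the state, without advancing time (a new reading comes with each control period).
- manip.grab_frame(name): name is "scene" or "top"; returns the picture (400x640x3 uint8, blue, green, red); there is no depth.
- manip.get_calibration(name): a dict with "fx", "fy", "cx", "cy" (pixels), "T" (4x4, takes a point from camera to world coordinates). Camera axes: x right, y down, z forward; pixel columns grow to the right and rows downward; lengths in m; the calibration is good to about 2 mm. A picture is of the moment at which its call begins. get_calibration takes no time and is no camera call.
- manip.job_done(): hands the job in, once; it reports no verdict.
Trained networks look in the newest picture that a camera, given by its name, has taken for a name from the list of things; names that differ only in an ending like _2 or _b are one class to them, and where a whole thing is asked for, a point or a joint stands for the part that bears it (a point fixed in the world has none). Each returns a list of dicts, best first, with "p" (0 to 1); they miss things now and then, are a little off and sometimes report something else, mostly with a low value. They report only what shows in the picture. A call takes as long as a camera call. They do not tell look-alikes from the thing itself.
- manip.boxes_of(query, camera): "xyz" ([x, y, z] in m, in the coordinates of the camera as it stood for that picture, good to about 4 mm: the middle of the surface that is visible of it).
- manip.tip_of(query, camera): "xyz" ([x, y, z] in m, in the coordinates of the camera as it stood for that picture, good to about 4 mm: a listed point, or the origin of a listed thing).
The state is a dict: "time": time; "joint_pos": joint angles; "joint_vel": joint speeds; "joint_efforts": joint torques, N m; "tool_pos": TCP position; "tool_rot": TCP orientation; "contact_force": force on the tool from outside, world axes, zero at the start; "ft_torque": the same for the moment, N m; "gripper_width": opening from 0.0 (shut) to 1.0 (fully open).
Only numpy, scipy, OpenCV 4.12 (cv2) and the standard library are available. Lean on these libraries where they do the work, as an engineer would, in place of code of your own. Each camera call takes 0.05 s, during which the arm holds its last target. There are 200 camera calls.

## Working session

There is one attempt and no reset: what is moved stays moved. The work goes in short steps, Python scripts to look and compute and a tool call to move; the robot and the scene stay as the last step left them, time stands still between calls to the robot, and variables do not carry over. Pictures are saved under pics/ and viewed, about 8 in all and at most 12, crops included, and the job is handed in when it is done.

Besides the shell and the picture viewer there is one more tool, called by a JSON object that holds its "api" and its "payload", one argument or row to a line. play_rows: Moves the arm, as the interface text tells. Its arguments: {"type":"object","properties":{"increments":{"type":"array"}},"required":["increments"]}

```bash
mkdir -p pics
cat > h.py <<'E'
import numpy as np, cv2
from plant import manip
from scipy.spatial.transform import Rotation as R
def world(name,p):
    T=np.array(manip.get_calibration(name)["T"]); return T[:3,:3]@np.array(p)+T[:3,3]
def pix(name,P):
    c=manip.get_calibration(name);T=np.array(c["T"]);q=T[:3,:3].T@(np.array(P)-T[:3,3])
    return np.round([c["fx"]*q[0]/q[2]+c["cx"],c["fy"]*q[1]/q[2]+c["cy"]],1)
def tool():
    s=manip.state();q=s["tool_rot"];return np.array(s["tool_pos"]),R.from_quat([q[1],q[2],q[3],q[0]])
E
python3 - <<'E'
from h import *
for n in("scene","top"):
    cv2.imwrite(f"pics/{n}0.png",manip.grab_frame(n))
    for q in("press","hinge_pin","grip_end"):
        for d in manip.tip_of(q,n): w=world(n,d["xyz"]);print(n,q,round(d["p"],2),w.round(3),pix(n,w))
    print(np.array(manip.get_calibration(n)["T"]).round(3).tolist())
s=manip.state();print(s["time"],s["tool_pos"],s["tool_rot"],s["contact_force"]);print(tool()[1].as_matrix().round(3))
E
```

```text
scene press 0.71 [ 0.326  0.141 -0.004] [294.2 161.5]
scene press 0.66 [ 0.541 -0.096  0.003] [311.3 251.1]
scene press 0.58 [ 0.29  -0.19   0.003] [220.6 234.9]
scene hinge_pin 0.7 [ 0.341 -0.173  0.174] [228.1 209.1]
scene hinge_pin 0.68 [ 0.588 -0.065  0.174] [331.5 222.1]
scene hinge_pin 0.64 [0.38  0.134 0.172] [305.3 135.3]
scene grip_end 0.66 [0.278 0.141 0.177] [276.7 118.1]
scene grip_end 0.51 [ 0.244 -0.208  0.174] [190.4 202.1]
scene grip_end 0.48 [ 0.503 -0.12   0.175] [291.6 222.3]
scene grip_end 0.33 [0.401 0.426 0.001] [359.7 110.9]
[[0.848, 0.453, -0.275, 0.904], [0.53, -0.736, 0.421, -0.595], [-0.012, -0.502, -0.865, 1.312], [0.0, 0.0, 0.0, 1.0]]
top press 0.9 [ 0.542 -0.098  0.001] [343.4 199.2]
top press 0.87 [ 0.288 -0.195 -0.001] [375.6 277. ]
top press 0.63 [ 0.325  0.136 -0.001] [272.  267.5]
top hinge_pin 0.83 [ 0.587 -0.069  0.172] [336.4 174.3]
top hinge_pin 0.73 [0.383 0.135 0.174] [265.8 246.1]
top hinge_pin 0.51 [ 0.335 -0.179  0.17 ] [377.5 261.2]
top hinge_pin 0.51 [ 0.619  0.086 -0.001] [287.3 177.5]
top grip_end 0.7 [0.279 0.14  0.174] [264.1 283.8]
top grip_end 0.67 [ 0.497 -0.125  0.172] [356.8 204.7]
top grip_end 0.61 [ 0.241 -0.207  0.168] [388.8 295.1]
[[-0.019, -0.987, 0.159, 0.312], [-1.0, 0.017, -0.013, -0.01], [0.01, -0.159, -0.987, 1.385], [0.0, 0.0, 0.0, 1.0]]
0.4 [0.13992522 0.60908375 0.40454063] [-5.63009233e-05  1.12668609e-01  9.93632610e-01 -1.31530195e-04] [-0.07842121  0.89486702  0.5325542 ]
[[-0.975  0.224 -0.   ]
 [ 0.224  0.975 -0.   ]
 [ 0.    -0.    -1.   ]]
```

View pics/scene0.png

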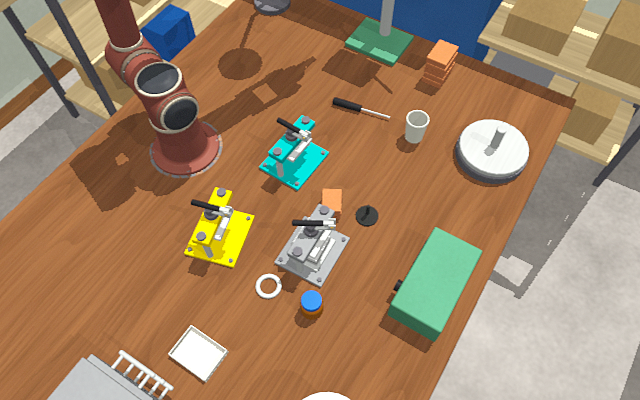

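View pics/top0.png

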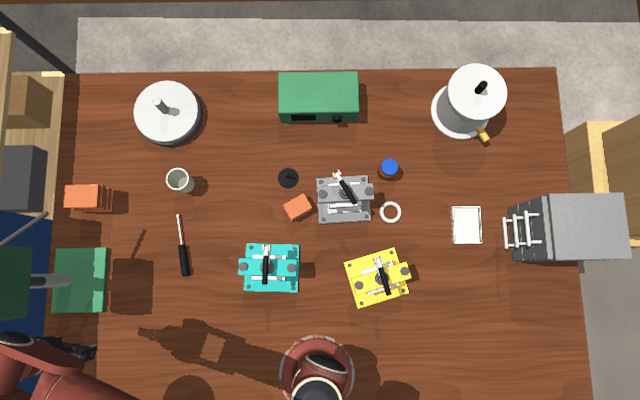

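Candidates in the top view are turquoise at (268,268), yellow at (378,275) and grey at (344,199). The grey one is meant, and the networks place it at (0.542,-0.097). I'll check it in a close crop with the projected points drawn on.

```bash
cat >> h.py <<'E'
def plan(pts,yaws=None):
    """world TCP targets -> tool-axis offsets (mm) from now; yaw = world angle of tool y"""
    p,r=tool();m=r.as_matrix();y0=np.arctan2(m[1,1],m[0,1])
    for i,t in enumerate(pts):
        o=m.T@(np.array(t)-p)*1000; tw=0 if yaws is None else -(yaws[i]-y0+np.pi/2)%np.pi-np.pi/2
        tw=0 if yaws is None else -((yaws[i]-y0+np.pi/2)%np.pi-np.pi/2)
        print(np.round(o,1).tolist(),round(tw,3))
E
python3 - <<'E'
from h import *
a=.57;P=np.array([.587,-.067,.17]);u=np.array([np.cos(a),np.sin(a),0])
out=[]
for n in("scene","top"):
    im=cv2.imread(f"pics/{n}0.png");c=pix(n,P-.054*u).astype(int)
    x0,y0=c[0]-40,c[1]-45;k=5
    z=cv2.resize(im[y0:y0+90,x0:x0+80],None,fx=k,fy=k,interpolation=cv2.INTER_CUBIC)
    for q,col in((P,(0,0,255)),(P-.102*u,(0,255,0)),(P-.092*u,(255,0,0)),(P-.054*u-[0,0,.01],(0,255,255))):
        cv2.circle(z,tuple(((pix(n,q)-[x0,y0]+.5)*k).astype(int).tolist()),4,col,1)
    out.append(z)
cv2.imwrite("pics/crop0.png",np.hstack(out))
g=P-.092*u
plan([[.45,.30,.405],[g[0],g[1],.405]],[a+np.pi/2]*2)
E
```

```text
[-371.4, -231.8, -0.4] -0.796
[-522.7, -624.5, -0.3] -0.796
```

View pics/crop0.png

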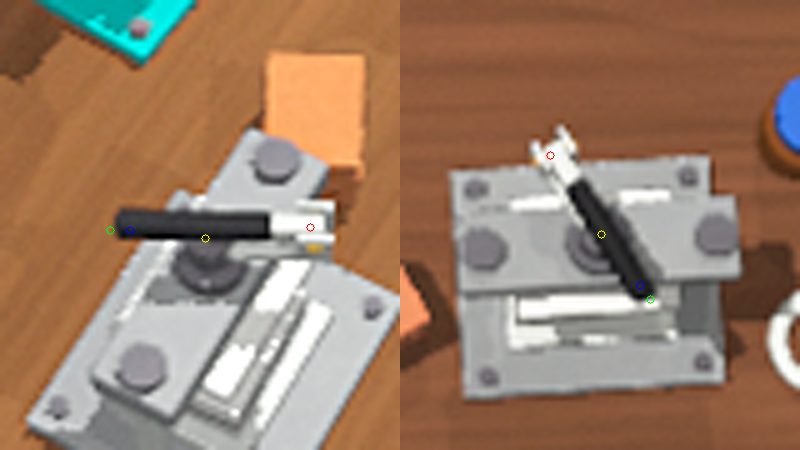

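The crop confirms the grey press: hinge pin at the red marker, grip end at green, and the arm at about 0.57 rad from world x. I'll move over it now.

{"api": "play_rows", "payload": {
  "increments": [
    {"offset": [-30, -28, 0], "twist": 0, "grip": 1},
    {"offset": [-60, -56, 0], "twist": 0, "grip": 1},
    {"offset": [-90, -84, 0], "twist": 0, "grip": 1},
    {"offset": [-120, -112, 0], "twist": 0, "grip": 1},
    {"offset": [-150, -140, 0], "twist": 0, "grip": 1}
  ]
}}

```text
time: 0.82
tool_pos: [0.2553, 0.4375, 0.4047]
tool_rot: [0.0, 0.112, 0.994, 0.0]
contact_force: [1.3, -0.1, 0.8]
gripper_width: 0.997
```

{"api": "play_rows", "payload": {
  "increments": [
    {"offset": [-30, -28, 0], "twist": 0, "grip": 1},
    {"offset": [-60, -56, 0], "twist": 0, "grip": 1},
    {"offset": [-90, -84, 0], "twist": 0, "grip": 1},
    {"offset": [-120, -112, 0], "twist": 0, "grip": 1},
    {"offset": [-150, -140, 0], "twist": 0, "grip": 1}
  ]
}}

```text
time: 1.23
tool_pos: [0.3701, 0.2672, 0.4051]
tool_rot: [0.001, 0.112, 0.994, 0.0]
contact_force: [1.3, 0.2, 0.2]
gripper_width: 1.001
```

{"api": "play_rows", "payload": {
  "increments": [
    {"offset": [-22, -34, 0], "twist": 0, "grip": 1},
    {"offset": [-44, -68, 0], "twist": 0, "grip": 1},
    {"offset": [-66, -102, 0], "twist": 0, "grip": 1},
    {"offset": [-88, -136, 0], "twist": 0, "grip": 1},
    {"offset": [-110, -170, 0], "twist": 0, "grip": 1}
  ]
}}

```text
time: 1.65
tool_pos: [0.4388, 0.0768, 0.4051]
tool_rot: [0.001, 0.113, 0.994, 0.0]
contact_force: [1.3, 0.2, 0.1]
gripper_width: 1.0
```

{"api": "play_rows", "payload": {
  "increments": [
    {"offset": [-22, -34, 0], "twist": -0.12, "grip": 1},
    {"offset": [-44, -68, 0], "twist": -0.24, "grip": 1},
    {"offset": [-66, -102, 0], "twist": -0.36, "grip": 1},
    {"offset": [-88, -136, 0], "twist": -0.48, "grip": 1},
    {"offset": [-110, -170, 0], "twist": -0.6, "grip": 1}
  ]
}}

```text
time: 2.07
tool_pos: [0.5036, -0.1009, 0.405]
tool_rot: [0.0, -0.172, 0.985, -0.0]
contact_force: [0.8, 0.5, 1.3]
gripper_width: 1.0
```

Run:
```python
from h import *
a=.57;P=np.array([.587,-.067,.17]);u=np.array([np.cos(a),np.sin(a),0]);g=P-.092*u
s=manip.state();print(s["time"],s["tool_pos"],s["contact_force"],np.round(s["joint_pos"],2),s["gripper_width"])
plan([[g[0],g[1],.405],[g[0],g[1],.325]],[a+np.pi/2]*2)
```

```text
2.0667 [ 0.50361379 -0.10088555  0.40501224] [0.80457402 0.53451774 1.33414768] [-0.34 -0.22  1.87  0.    1.49 -2.26] 0.9996946285375695
[-0.2, -16.8, 0.0] -0.224
[-0.2, -16.8, 80.0] -0.224
```

{"api": "play_rows", "payload": {
  "increments": [
    {"offset": [0, 0, 0], "twist": -0.1, "grip": 1},
    {"offset": [0, 0, 0], "twist": -0.2, "grip": 1},
    {"offset": [0, 0, 0], "twist": -0.2, "grip": 1},
    {"offset": [0, 0, 0], "twist": -0.2, "grip": 1}
  ]
}}

```text
time: 2.4
tool_pos: [0.5034, -0.0991, 0.4047]
tool_rot: [-0.0, -0.266, 0.964, 0.0]
contact_force: [-0.4, -0.1, -0.8]
gripper_width: 1.004
```

Run:
```python
from h import *
a=.57;P=np.array([.587,-.067,.17]);u=np.array([np.cos(a),np.sin(a),0]);g=P-.092*u
s=manip.state();print(s["time"],s["tool_pos"],s["contact_force"],np.round(s["joint_pos"],2))
plan([[g[0],g[1],.405],[g[0],g[1],.325]],[a+np.pi/2]*2);print(tool()[1].as_matrix().round(3))
cv2.imwrite("pics/a.png",manip.grab_frame("scene")[130:310,210:450])
cv2.imwrite("pics/a.png",cv2.resize(cv2.imread("pics/a.png"),None,fx=3,fy=3,interpolation=2))
```

```text
2.4 [ 0.5034288  -0.0990885   0.40474098] [-0.35807287 -0.05840982 -0.81933705] [-0.34 -0.22  1.87  0.    1.49 -2.45]
[3.7, -18.2, -0.3] -0.032
[3.7, -18.2, 79.7] -0.032
[[-0.859 -0.513 -0.   ]
 [-0.513  0.859  0.   ]
 [ 0.     0.    -1.   ]]
```

View pics/a.png

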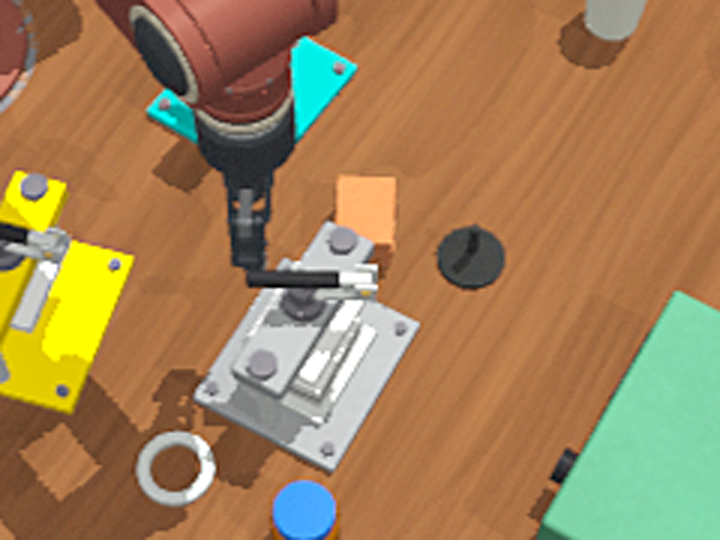

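The picture shows the gripper above the grip's free end (crop pixel 250,280) with its jaws square to the arm. It needs about 18 mm sideways, and then it can go down.

{"api": "play_rows", "payload": {
  "increments": [
    {"offset": [4, -18, 0], "twist": -0.03, "grip": 1},
    {"offset": [4, -18, 25], "twist": -0.03, "grip": 1},
    {"offset": [4, -18, 50], "twist": -0.03, "grip": 1},
    {"offset": [4, -18, 70], "twist": -0.03, "grip": 1},
    {"offset": [4, -18, 80], "twist": -0.03, "grip": 1}
  ]
}}

```text
time: 2.87
tool_pos: [0.5084, -0.1156, 0.3217]
tool_rot: [-0.002, -0.281, 0.96, 0.001]
contact_force: [0.3, 0.2, -0.6]
gripper_width: 1.004
```

{"api": "play_rows", "payload": {
  "increments": [
    {"offset": [0, 0, 0], "twist": 0, "grip": 1},
    {"offset": [0, 0, 0], "twist": 0, "grip": 1}
  ]
}}

```text
time: 3.03
tool_pos: [0.5094, -0.1161, 0.325]
tool_rot: [-0.0, -0.282, 0.96, 0.0]
contact_force: [0.2, -0.5, 1.2]
gripper_width: 1.004
```

Run:
```python
from h import *
a=.57;P=np.array([.587,-.067,.17]);u=np.array([np.cos(a),np.sin(a),0]);g=P-.092*u
s=manip.state();print(s["time"],s["tool_pos"],s["contact_force"])
plan([[g[0],g[1],.325]],[a+np.pi/2]);print(tool()[1].as_matrix().round(3))
```

```text
3.0333 [ 0.50935623 -0.11610074  0.32495158] [ 0.20350537 -0.48983502  1.18571105]
[0.1, -0.6, -0.0] 0.001
[[-0.841 -0.54  -0.   ]
 [-0.54   0.841  0.   ]
 [ 0.     0.    -1.   ]]
```

Position is good, so I'll close the jaws on the sleeve.

{"api": "play_rows", "payload": {
  "increments": [
    {"offset": [0, 0, 0], "twist": 0, "grip": 0.6},
    {"offset": [0, 0, 0], "twist": 0, "grip": 0.3},
    {"offset": [0, 0, 0], "twist": 0, "grip": 0},
    {"offset": [0, 0, 0], "twist": 0, "grip": 0},
    {"offset": [0, 0, 0], "twist": 0, "grip": 0}
  ]
}}

```text
time: 3.45
tool_pos: [0.5095, -0.1166, 0.3254]
tool_rot: [0.0, -0.282, 0.96, -0.0]
contact_force: [-0.5, 0.3, 0.5]
gripper_width: 0.298
```

{"api": "play_rows", "payload": {
  "increments": [
    {"offset": [0, 0, 0], "twist": 0, "grip": 0},
    {"offset": [0, 0, 0], "twist": 0, "grip": 0},
    {"offset": [0, 0, 0], "twist": 0, "grip": 0},
    {"offset": [0, 0, 0], "twist": 0, "grip": 0},
    {"offset": [0, 0, 0], "twist": 0, "grip": 0}
  ]
}}

```text
time: 3.87
tool_pos: [0.5094, -0.1165, 0.325]
tool_rot: [0.0, -0.282, 0.96, -0.0]
contact_force: [-1.4, 1.0, 2.2]
gripper_width: 0.163
```

{"api": "play_rows", "payload": {
  "increments": [
    {"offset": [-0.5, 0, -9], "twist": 0, "grip": 0},
    {"offset": [-2, 0, -18], "twist": 0, "grip": 0},
    {"offset": [-4, 0, -27], "twist": 0, "grip": 0},
    {"offset": [-7, 0, -36], "twist": 0, "grip": 0},
    {"offset": [-11, 0, -44], "twist": 0, "grip": 0}
  ]
}}

```text
time: 4.28
tool_pos: [0.5186, -0.1106, 0.3693]
tool_rot: [-0.001, -0.281, 0.96, -0.0]
contact_force: [1.1, -2.1, -7.1]
gripper_width: 0.166
```

Run:
```python
from h import *
im=manip.grab_frame("scene")[130:310,210:450]
cv2.imwrite("pics/b.png",cv2.resize(im,None,fx=3,fy=3,interpolation=2))
s=manip.state();print(s["time"],s["tool_pos"],s["contact_force"],s["ft_torque"],s["gripper_width"])
```

```text
4.3333 [ 0.51932205 -0.11029907  0.37120623] [-0.15970759 -0.56160328 -4.33193721] [-0.29000162  0.37365317 -0.14049094] 0.16494058029601427
```

View pics/b.png

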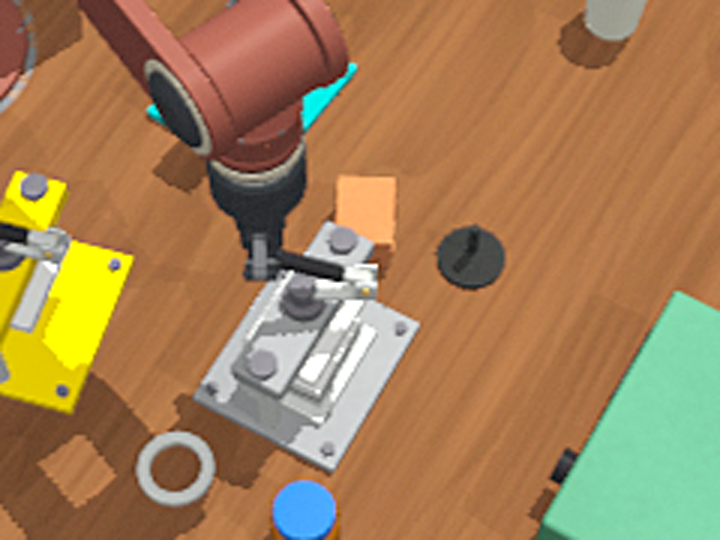

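The grip is held and lifted to about 0.5 rad (crop pixels 265,255 to 365,280). I'll continue along the arc.

{"api": "play_rows", "payload": {
  "increments": [
    {"offset": [-7.5, 0, -11.5], "twist": 0, "grip": 0},
    {"offset": [-16.5, 0, -22], "twist": 0, "grip": 0},
    {"offset": [-27, 0, -30.5], "twist": 0, "grip": 0},
    {"offset": [-39, 0, -38], "twist": 0, "grip": 0},
    {"offset": [-47.5, 0, -41.5], "twist": 0, "grip": 0}
  ]
}}

```text
time: 4.75
tool_pos: [0.5592, -0.0848, 0.4111]
tool_rot: [-0.001, -0.282, 0.96, -0.001]
contact_force: [-2.0, -4.9, -4.8]
gripper_width: 0.162
```

{"api": "play_rows", "payload": {
  "increments": [
    {"offset": [-8.5, 0, -3], "twist": 0, "grip": 0},
    {"offset": [-17.5, 0, -5], "twist": 0, "grip": 0},
    {"offset": [-26.5, 0, -6], "twist": 0, "grip": 0},
    {"offset": [-33, 0, -6], "twist": 0, "grip": 0},
    {"offset": [-33, 0, -6], "twist": 0, "grip": 0}
  ]
}}

```text
time: 5.17
tool_pos: [0.5869, -0.0669, 0.4169]
tool_rot: [-0.001, -0.282, 0.959, -0.001]
contact_force: [-2.3, -5.4, -2.1]
gripper_width: 0.157
```

Run:
```python
from h import *
im=manip.grab_frame("scene")[130:310,210:450]
cv2.imwrite("pics/c.png",cv2.resize(im,None,fx=3,fy=3,interpolation=2))
for q in("hinge_pin","grip_end"):
    for d in manip.tip_of(q,"scene"): print(q,round(d["p"],2),world("scene",d["xyz"]).round(3))
s=manip.state();print(s["time"],s["tool_pos"],s["contact_force"],s["ft_torque"],s["gripper_width"])
```

```text
hinge_pin 0.86 [ 0.343 -0.174  0.173]
hinge_pin 0.68 [ 0.585 -0.064  0.172]
grip_end 0.5 [ 0.243 -0.204  0.172]
grip_end 0.43 [ 0.579 -0.074  0.272]
5.3167 [ 0.58647263 -0.06717754  0.41689886] [-1.63072582 -4.31371684 -1.55319685] [-1.13243091e+00  5.13134767e-01 -8.57107379e-04] 0.15398334409773015
```

View pics/c.png

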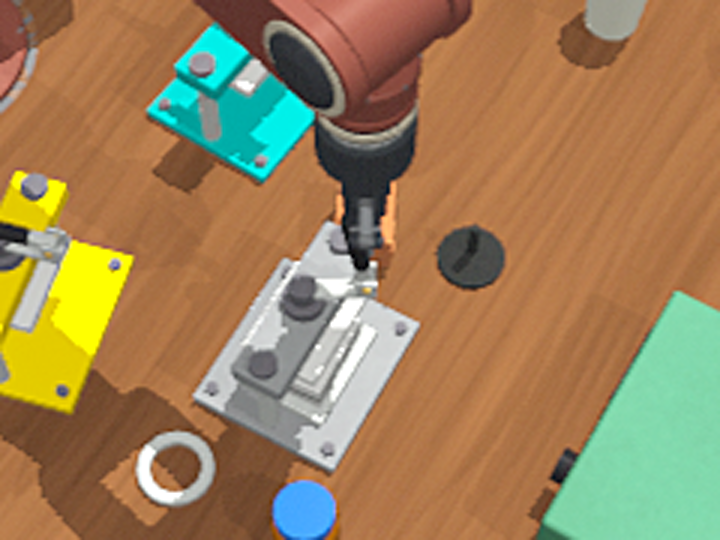

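The grip is upright (end near crop pixel 360,225; the network puts it at z=0.272). I'll re-grip about 27 mm lower for a firmer hold.

{"api": "play_rows", "payload": {
  "increments": [
    {"offset": [0, 0, 0], "twist": 0, "grip": 0.4},
    {"offset": [0, 0, 0], "twist": 0, "grip": 0.4},
    {"offset": [0, 0, 0], "twist": 0, "grip": 0.4},
    {"offset": [0, 0, 13], "twist": 0, "grip": 0.4},
    {"offset": [0, 0, 27], "twist": 0, "grip": 0.4}
  ]
}}

```text
time: 5.73
tool_pos: [0.5867, -0.0668, 0.39]
tool_rot: [0.002, -0.282, 0.959, -0.001]
contact_force: [-0.5, 0.1, -0.0]
gripper_width: 0.404
```

{"api": "play_rows", "payload": {
  "increments": [
    {"offset": [0, 0, 0], "twist": 0, "grip": 0.4},
    {"offset": [0, 0, 0], "twist": 0, "grip": 0.4}
  ]
}}

```text
time: 5.9
tool_pos: [0.5858, -0.0668, 0.3866]
tool_rot: [-0.002, -0.282, 0.96, 0.001]
contact_force: [-0.6, -0.2, 1.0]
gripper_width: 0.397
```

{"api": "play_rows", "payload": {
  "increments": [
    {"offset": [0, 0, 0], "twist": 0, "grip": 0.0},
    {"offset": [0, 0, 0], "twist": 0, "grip": 0},
    {"offset": [0, 0, 0], "twist": 0, "grip": 0},
    {"offset": [0, 0, 0], "twist": 0, "grip": 0},
    {"offset": [0, 0, 0], "twist": 0, "grip": 0}
  ]
}}

```text
time: 6.32
tool_pos: [0.5864, -0.0672, 0.3894]
tool_rot: [0.0, -0.282, 0.96, -0.0]
contact_force: [1.6, -1.6, -1.5]
gripper_width: 0.17
```

Run:
```python
from h import *
C=np.array([.5415,-.096])
p,r=tool();m=r.as_matrix();v=p[:2]-C;a0=np.arctan2(v[1],v[0]);print(p,np.hypot(*v),a0)
s=manip.state();print(s["time"],s["contact_force"],s["gripper_width"])
# circle offsets for successive cumulative turns, radius .054 about C
for k in range(0,26):
    a=a0-.25*k;q=np.r_[C+.054*np.array([np.cos(a),np.sin(a)]),p[2]]
    print(round(.25*k,2),np.round(m.T@(q-p)*1000,1)[:2].tolist())
```

```text
[ 0.58636958 -0.06716749  0.38937992] 0.05333472401032005 0.5711447459555272
6.3167 [ 1.55451593 -1.55438997 -1.53424665] 0.1698539077457929
0.0 [-0.7, 0.0]
0.25 [1.0, -13.4]
0.5 [5.9, -25.9]
0.75 [13.8, -36.8]
1.0 [24.1, -45.4]
1.25 [36.3, -51.3]
1.5 [49.5, -53.9]
1.75 [62.9, -53.2]
2.0 [75.8, -49.1]
2.25 [87.2, -42.0]
2.5 [96.6, -32.4]
2.75 [103.2, -20.6]
3.0 [106.8, -7.7]
3.25 [107.0, 5.8]
3.5 [103.9, 18.9]
3.75 [97.7, 30.8]
4.0 [88.6, 40.8]
4.25 [77.4, 48.3]
4.5 [64.7, 52.8]
4.75 [51.3, 53.9]
5.0 [38.0, 51.8]
5.25 [25.7, 46.4]
5.5 [15.1, 38.1]
5.75 [6.8, 27.4]
6.0 [1.5, 15.1]
6.25 [-0.6, 1.8]
```

{"api": "play_rows", "payload": {
  "increments": [
    {"offset": [1, -13.5, 0], "twist": 0, "grip": 0},
    {"offset": [6, -26, 0], "twist": 0, "grip": 0},
    {"offset": [14, -37, 0], "twist": 0, "grip": 0},
    {"offset": [24, -45.5, 0], "twist": 0, "grip": 0},
    {"offset": [36, -51.5, 0], "twist": 0, "grip": 0}
  ]
}}

```text
time: 6.73
tool_pos: [0.5847, -0.1305, 0.3894]
tool_rot: [0.001, -0.282, 0.959, -0.001]
contact_force: [2.5, 1.8, -2.9]
gripper_width: 0.172
```

{"api": "play_rows", "payload": {
  "increments": [
    {"offset": [0, 0, 0], "twist": 0, "grip": 0},
    {"offset": [0, 0, 0], "twist": 0, "grip": 0}
  ]
}}

```text
time: 6.9
tool_pos: [0.5838, -0.1312, 0.3894]
tool_rot: [-0.001, -0.281, 0.96, -0.002]
contact_force: [2.3, -5.8, -3.5]
gripper_width: 0.168
```

```bash
cat >> h.py <<'E'
C=np.array([.5415,-.096]);A0=.571
def rep():
    p,r=tool();v=p[:2]-C;a=np.arctan2(v[1],v[0]);s=manip.state();f=np.array(s["contact_force"])
    er=v/np.hypot(*v);et=np.array([er[1],-er[0]])
    print("t",round(s["time"],2),"turn",round((A0-a)%(2*np.pi),3),"r",round(np.hypot(*v)*1000,1),"z",p[2].round(4),"Ft",round(-f[:2]@et,2),"Fr",round(-f[:2]@er,2),"fz",f[2].round(1),"w",round(s["gripper_width"],3),"q6",round(s["joint_pos"][5],2))
E
python3 - <<'E'
from h import *
rep()
im=manip.grab_frame("scene")[130:310,210:450]
cv2.imwrite("pics/d.png",cv2.resize(im,None,fx=3,fy=3,interpolation=2))
E
```

```text
t 6.9 turn 1.265 r 55.0 z 0.3894 Ft -3.0 Fr -5.47 fz -3.5 w 0.168 q6 -2.48
```

View pics/d.png

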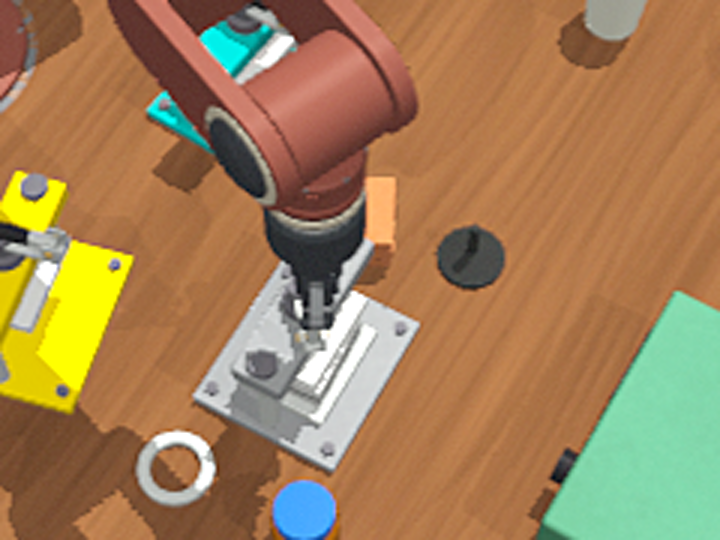

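The crank follows, with a moving tangential force of about 3 N, which matches free turning. I'll wind on.

{"api": "play_rows", "payload": {
  "increments": [
    {"offset": [13, -2.5, 0], "twist": 0, "grip": 0},
    {"offset": [26.5, -2, 0], "twist": 0, "grip": 0},
    {"offset": [39.5, 2, 0], "twist": 0, "grip": 0},
    {"offset": [51, 9, 0], "twist": 0, "grip": 0},
    {"offset": [60, 19, 0], "twist": 0, "grip": 0}
  ]
}}

```text
time: 7.37
tool_pos: [0.5227, -0.1446, 0.3893]
tool_rot: [0.002, -0.282, 0.96, 0.004]
contact_force: [7.4, 10.1, -1.0]
gripper_width: 0.174
```

Run:
```python
from h import *
rep()
im=manip.grab_frame("scene")[130:310,210:450]
cv2.imwrite("pics/e.png",cv2.resize(im,None,fx=3,fy=3,interpolation=2))
for q in("platen","hinge_pin","grip_end"):
  for n in("scene","top"):
    if n=="top": manip.grab_frame(n)
    for d in manip.tip_of(q,n): print(n,q,round(d["p"],2),world(n,d["xyz"]).round(3))
rep()
C_=C;p,r=tool();m=r.as_matrix()
a0=A0-2.5;b=C+.054*np.array([np.cos(a0),np.sin(a0)])
for k in range(1,31):
    a=a0-.125*k;q=C+.054*np.array([np.cos(a),np.sin(a)])
    print(2.5+.125*k,np.round(m.T[:2,:2]@(q-b)*1000,1).tolist(),end=" ")
```

```text
t 7.37 turn 2.511 r 52.1 z 0.3893 Ft 3.29 Fr 12.08 fz -1.0 w 0.174 q6 -2.55
scene platen 0.84 [ 0.539 -0.092  0.071]
scene platen 0.74 [ 0.288 -0.19   0.081]
top platen 0.68 [0.328 0.138 0.08 ]
top platen 0.55 [ 0.29  -0.193  0.08 ]
top platen 0.48 [ 0.54  -0.097  0.071]
scene hinge_pin 0.87 [ 0.344 -0.174  0.174]
scene hinge_pin 0.75 [ 0.517 -0.142  0.173]
scene hinge_pin 0.39 [0.379 0.136 0.174]
top hinge_pin 0.81 [ 0.335 -0.178  0.169]
top hinge_pin 0.66 [0.381 0.138 0.173]
top hinge_pin 0.39 [ 0.515 -0.145  0.167]
scene grip_end 0.69 [ 0.538 -0.096  0.003]
scene grip_end 0.49 [ 0.245 -0.209  0.171]
top grip_end 0.64 [ 0.241 -0.206  0.167]
top grip_end 0.51 [ 0.541 -0.096  0.069]
top grip_end 0.5 [0.28  0.139 0.171]
t 7.87 turn 2.516 r 51.6 z 0.3892 Ft -1.93 Fr 9.62 fz -0.0 w 0.171 q6 -2.55
2.625 [3.7, 5.6] 2.75 [6.6, 11.7] 2.875 [8.8, 18.1] 3.0 [10.2, 24.7] 3.125 [10.7, 31.4] 3.25 [10.4, 38.2] 3.375 [9.2, 44.8] 3.5 [7.3, 51.3] 3.625 [4.5, 57.4] 3.75 [1.0, 63.2] 3.875 [-3.2, 68.5] 4.0 [-8.0, 73.2] 4.125 [-13.4, 77.3] 4.25 [-19.2, 80.6] 4.375 [-25.5, 83.2] 4.5 [-32.0, 85.1] 4.625 [-38.6, 86.1] 4.75 [-45.4, 86.2] 4.875 [-52.1, 85.6] 5.0 [-58.7, 84.0] 5.125 [-65.0, 81.7] 5.25 [-71.0, 78.6] 5.375 [-76.5, 74.8] 5.5 [-81.6, 70.3] 5.625 [-86.0, 65.3] 5.75 [-89.8, 59.7] 5.875 [-92.9, 53.7] 6.0 [-95.2, 47.3] 6.125 [-96.6, 40.7] 6.25 [-97.3, 34.0]
```

```bash
sed -i 's/^C=np.array.*/C=np.array([.5395,-.0942]);A0=.571/' h.py
cat >> h.py <<'E'
M=np.array([[-.841,-.54],[-.54,.841]])
cmd0=np.array([.58637,-.06717])
def nxt(sumoff,turns,rad=.054):
    "sumoff: sum of tool xy offsets commanded since the regrip (mm)"
    c=cmd0+M@np.array(sumoff)/1000
    for t in turns:
        a=A0-t;q=C+rad*np.array([np.cos(a),np.sin(a)])
        print(round(t,3),np.round(M.T@(q-c)*1000,1).tolist())
E
python3 - <<'E'
from h import *
rep();nxt([96,-32.5],[2.5,2.58,2.66,2.74,2.82,2.9])
E
```

```text
t 7.87 turn 2.468 r 52.6 z 0.3892 Ft -1.47 Fr 9.7 fz -0.0 w 0.171 q6 -2.55
2.5 [1.4, 2.7]
2.58 [3.8, 6.3]
2.66 [5.9, 10.0]
2.74 [7.8, 13.9]
2.82 [9.3, 18.0]
2.9 [10.5, 22.1]
```

{"api": "play_rows", "payload": {
  "increments": [
    {"offset": [3, 5.5, 0], "twist": 0, "grip": 0},
    {"offset": [5.5, 9.5, 0], "twist": 0, "grip": 0},
    {"offset": [8, 14, 0], "twist": 0, "grip": 0},
    {"offset": [9.5, 18, 0], "twist": 0, "grip": 0},
    {"offset": [10.5, 22, 0], "twist": 0, "grip": 0}
  ]
}}

```text
time: 8.28
tool_pos: [0.5033, -0.131, 0.3893]
tool_rot: [0.006, -0.282, 0.959, 0.003]
contact_force: [14.2, 10.1, -5.8]
gripper_width: 0.173
```

Run:
```python
from h import *
rep();nxt([106.5,-10.5],[2.98,3.06,3.14,3.22,3.3])
```

```text
t 8.28 turn 2.918 r 51.6 z 0.3893 Ft 3.04 Fr 17.19 fz -5.8 w 0.173 q6 -2.54
2.98 [0.9, 4.4]
3.06 [1.4, 8.7]
3.14 [1.6, 13.0]
3.22 [1.4, 17.3]
3.3 [0.9, 21.6]
```

```bash
sed -i 's/^C=np.array.*/C=np.array([.5428,-.0932]);A0=.571/;s/rad=.054/rad=.053/' h.py
python3 - <<'E'
from h import *
rep();nxt([106.5,-10.5],[2.9,2.98,3.06,3.14,3.22,3.3])
E
```

```text
t 8.28 turn 2.949 r 54.7 z 0.3893 Ft 2.52 Fr 17.28 fz -5.8 w 0.173 q6 -2.54
2.9 [-4.3, -0.6]
2.98 [-3.4, 3.6]
3.06 [-2.9, 7.8]
3.14 [-2.7, 12.0]
3.22 [-2.9, 16.3]
3.3 [-3.4, 20.5]
```

{"api": "play_rows", "payload": {
  "increments": [
    {"offset": [-2, 3.5, 0], "twist": 0, "grip": 0},
    {"offset": [-3, 8, 0], "twist": 0, "grip": 0},
    {"offset": [-3, 12, 0], "twist": 0, "grip": 0},
    {"offset": [-3, 16, 0], "twist": 0, "grip": 0},
    {"offset": [-3.5, 20.5, 0], "twist": 0, "grip": 0}
  ]
}}

```text
time: 8.7
tool_pos: [0.4947, -0.1135, 0.3894]
tool_rot: [0.004, -0.282, 0.959, -0.0]
contact_force: [9.1, 1.5, -4.7]
gripper_width: 0.168
```

Run:
```python
from h import *
rep();nxt([103,10],[3.38,3.46,3.54,3.62,3.7])
```

```text
t 8.7 turn 3.313 r 52.2 z 0.3894 Ft 2.2 Fr 8.96 fz -4.7 w 0.168 q6 -2.52
3.38 [-0.7, 4.1]
3.46 [-1.9, 8.2]
3.54 [-3.4, 12.2]
3.62 [-5.2, 16.0]
3.7 [-7.3, 19.7]
```

{"api": "play_rows", "payload": {
  "increments": [
    {"offset": [-1.5, 4, 0], "twist": 0, "grip": 0},
    {"offset": [-3, 8, 0], "twist": 0, "grip": 0},
    {"offset": [-5, 12, 0], "twist": 0, "grip": 0},
    {"offset": [-6.5, 15.5, 0], "twist": 0, "grip": 0},
    {"offset": [-8.5, 19, 0], "twist": 0, "grip": 0}
  ]
}}

```text
time: 9.12
tool_pos: [0.4913, -0.0937, 0.3894]
tool_rot: [0.002, -0.282, 0.96, -0.002]
contact_force: [6.5, -3.6, -5.3]
gripper_width: 0.167
```

Run:
```python
from h import *
rep();nxt([94.5,29],[3.78,3.86,3.94,4.02,4.1],.052)
```

```text
t 9.12 turn 3.703 r 51.5 z 0.3894 Ft 3.64 Fr 6.48 fz -5.3 w 0.167 q6 -2.48
3.78 [-2.0, 3.6]
3.86 [-4.6, 6.9]
3.94 [-7.4, 9.9]
4.02 [-10.5, 12.7]
4.1 [-13.8, 15.2]
```

{"api": "play_rows", "payload": {
  "increments": [
    {"offset": [-2, 3.5, 0], "twist": 0, "grip": 0},
    {"offset": [-4.5, 7, 0], "twist": 0, "grip": 0},
    {"offset": [-7.5, 10, 0], "twist": 0, "grip": 0}
  ]
}}

```text
time: 9.37
tool_pos: [0.4923, -0.0815, 0.3894]
tool_rot: [0.002, -0.281, 0.96, -0.002]
contact_force: [6.8, -4.8, -7.1]
gripper_width: 0.171
```

Run:
```python
from h import *
rep();nxt([87,39],[4.02,4.1,4.18,4.26,4.34],.052)
```

```text
t 9.37 turn 3.94 r 51.8 z 0.3894 Ft 3.12 Fr 7.73 fz -7.1 w 0.171 q6 -2.45
4.02 [-3.0, 2.7]
4.1 [-6.3, 5.2]
4.18 [-9.8, 7.5]
4.26 [-13.5, 9.4]
4.34 [-17.3, 11.1]
```

{"api": "play_rows", "payload": {
  "increments": [
    {"offset": [-3.5, 2, 0], "twist": 0, "grip": 0},
    {"offset": [-6.5, 4.5, 0], "twist": 0, "grip": 0},
    {"offset": [-10, 6.5, 0], "twist": 0, "grip": 0},
    {"offset": [-14, 8.5, 0], "twist": 0, "grip": 0}
  ]
}}

```text
time: 9.7
tool_pos: [0.499, -0.0669, 0.3893]
tool_rot: [-0.0, -0.281, 0.96, -0.002]
contact_force: [1.4, -4.3, -2.7]
gripper_width: 0.166
```

Run:
```python
from h import *
rep();nxt([73,47.5],[4.34,4.42,4.5,4.58,4.66],.052)
```

```text
t 9.7 turn 4.253 r 51.1 z 0.3893 Ft 2.95 Fr 3.45 fz -2.7 w 0.166 q6 -2.42
4.34 [-3.3, 2.6]
4.42 [-7.2, 4.0]
4.5 [-11.3, 5.0]
4.58 [-15.3, 5.7]
4.66 [-19.5, 6.1]
```

{"api": "play_rows", "payload": {
  "increments": [
    {"offset": [-3.5, 2, 0], "twist": 0, "grip": 0},
    {"offset": [-7, 3.5, 0], "twist": 0, "grip": 0},
    {"offset": [-11.5, 5, 0], "twist": 0, "grip": 0},
    {"offset": [-15.5, 5.5, 0], "twist": 0, "grip": 0}
  ]
}}

```text
time: 10.03
tool_pos: [0.5091, -0.0537, 0.3893]
tool_rot: [-0.001, -0.282, 0.96, -0.001]
contact_force: [0.4, -4.4, -1.8]
gripper_width: 0.172
```

Run:
```python
from h import *
rep();nxt([57.5,53],[4.66,4.74,4.82,4.9],.052)
```

```text
t 10.03 turn 4.578 r 51.9 z 0.3893 Ft 2.56 Fr 3.64 fz -1.8 w 0.172 q6 -2.39
4.66 [-4.0, 0.6]
4.74 [-8.2, 0.6]
4.82 [-12.3, 0.4]
4.9 [-16.4, -0.2]
```

{"api": "play_rows", "payload": {
  "increments": [
    {"offset": [-4, 0.5, 0], "twist": 0, "grip": 0},
    {"offset": [-8, 0.5, 0], "twist": 0, "grip": 0},
    {"offset": [-12.5, 0.5, 0], "twist": 0, "grip": 0},
    {"offset": [-16.5, 0, 0], "twist": 0, "grip": 0}
  ]
}}

```text
time: 10.37
tool_pos: [0.5232, -0.0443, 0.3893]
tool_rot: [-0.001, -0.282, 0.96, 0.001]
contact_force: [-1.3, -2.0, -0.2]
gripper_width: 0.168
```

Run:
```python
from h import *
rep();nxt([41,53],[4.98,5.06,5.14,5.22],.052)
```

```text
t 10.37 turn 4.903 r 52.7 z 0.3893 Ft 1.98 Fr 1.36 fz -0.2 w 0.168 q6 -2.37
4.98 [-4.0, -1.2]
5.06 [-7.9, -2.4]
5.14 [-11.8, -4.0]
5.22 [-15.5, -5.9]
```

{"api": "play_rows", "payload": {
  "increments": [
    {"offset": [-4, -1, 0], "twist": 0, "grip": 0},
    {"offset": [-8, -2.5, 0], "twist": 0, "grip": 0},
    {"offset": [-12, -4, 0], "twist": 0, "grip": 0},
    {"offset": [-15.5, -6, 0], "twist": 0, "grip": 0}
  ]
}}

```text
time: 10.7
tool_pos: [0.5397, -0.0403, 0.3892]
tool_rot: [-0.0, -0.282, 0.959, 0.002]
contact_force: [-2.7, 5.3, 2.6]
gripper_width: 0.167
```

Run:
```python
from h import *
rep();nxt([25.5,47],[5.28,5.34,5.4,5.46,5.52],.052)
manip.grab_frame("scene")
for q in("platen","hinge_pin"):
    for d in manip.tip_of(q,"scene"): print(q,round(d["p"],2),world("scene",d["xyz"]).round(3))
```

```text
t 10.7 turn 5.225 r 53.0 z 0.3892 Ft 2.37 Fr -5.44 fz 2.6 w 0.167 q6 -2.36
5.28 [-2.7, -1.5]
5.34 [-5.3, -3.2]
5.4 [-7.8, -5.1]
5.46 [-10.1, -7.2]
5.52 [-12.3, -9.4]
platen 0.69 [ 0.544 -0.097  0.057]
platen 0.63 [ 0.291 -0.188  0.077]
platen 0.39 [0.323 0.138 0.081]
hinge_pin 0.82 [ 0.531 -0.038  0.172]
hinge_pin 0.53 [ 0.634 -0.239  0.004]
```

{"api": "play_rows", "payload": {
  "increments": [
    {"offset": [-2.5, -1, 0], "twist": 0, "grip": 0},
    {"offset": [-5.5, -2.5, 0], "twist": 0, "grip": 0},
    {"offset": [-8, -4.5, 0], "twist": 0, "grip": 0},
    {"offset": [-10.5, -6.5, 0], "twist": 0, "grip": 0}
  ]
}}

```text
time: 11.18
tool_pos: [0.552, -0.04, 0.3893]
tool_rot: [0.001, -0.282, 0.959, 0.002]
contact_force: [-1.8, 4.2, 2.9]
gripper_width: 0.175
```

Run:
```python
from h import *
rep();nxt([15,40.5],[5.52,5.58,5.64,5.7,5.76],.053)
```

```text
t 11.18 turn 5.455 r 54.0 z 0.3893 Ft 2.5 Fr -3.87 fz 2.9 w 0.175 q6 -2.35
5.52 [-2.6, -2.2]
5.58 [-4.7, -4.6]
5.64 [-6.7, -7.0]
5.7 [-8.5, -9.6]
5.76 [-10.2, -12.3]
```

{"api": "play_rows", "payload": {
  "increments": [
    {"offset": [-2.5, -2, 0], "twist": 0, "grip": 0},
    {"offset": [-4.5, -4.5, 0], "twist": 0, "grip": 0},
    {"offset": [-6.5, -7, 0], "twist": 0, "grip": 0},
    {"offset": [-8.5, -9.5, 0], "twist": 0, "grip": 0}
  ]
}}

```text
time: 11.52
tool_pos: [0.5643, -0.0431, 0.3893]
tool_rot: [0.001, -0.282, 0.959, 0.003]
contact_force: [-2.1, 6.9, 2.4]
gripper_width: 0.173
```

Run:
```python
from h import *
rep();nxt([6.5,31],[5.76,5.82,5.88,5.94,6.0],.053)
```

```text
t 11.52 turn 5.689 r 54.5 z 0.3893 Ft 4.63 Fr -5.57 fz 2.4 w 0.173 q6 -2.35
5.76 [-1.7, -2.9]
5.82 [-3.2, -5.7]
5.88 [-4.5, -8.5]
5.94 [-5.7, -11.5]
6.0 [-6.7, -14.5]
```

Ft has risen to 4.6 N from a baseline of about 2.6 N, so contact is likely. From here I'll use small steps.

{"api": "play_rows", "payload": {
  "increments": [
    {"offset": [-1, -1.5, 0], "twist": 0, "grip": 0},
    {"offset": [-1.5, -3, 0], "twist": 0, "grip": 0}
  ]
}}

```text
time: 11.68
tool_pos: [0.5672, -0.0446, 0.3893]
tool_rot: [0.001, -0.282, 0.959, 0.003]
contact_force: [-1.9, 8.8, 2.8]
gripper_width: 0.169
```

Run:
```python
from h import *
rep();nxt([5,28],[5.76,5.79,5.82,5.85,5.88,5.94,6.0],.053)
manip.grab_frame("scene");rep()
for q in("platen","hinge_pin","press"):
    for d in manip.tip_of(q,"scene"): print(q,round(d["p"],2),world("scene",d["xyz"]).round(3))
```

```text
t 11.68 turn 5.749 r 54.4 z 0.3893 Ft 5.67 Fr -6.97 fz 2.8 w 0.169 q6 -2.35
5.76 [-0.2, 0.1]
5.79 [-0.9, -1.2]
5.82 [-1.7, -2.7]
5.85 [-2.4, -4.1]
5.88 [-3.0, -5.5]
5.94 [-4.2, -8.5]
6.0 [-5.2, -11.5]
t 11.73 turn 5.752 r 54.4 z 0.3893 Ft 4.64 Fr -5.95 fz 2.3 w 0.169 q6 -2.35
platen 0.64 [ 0.541 -0.092  0.053]
platen 0.59 [ 0.291 -0.186  0.08 ]
platen 0.4 [0.327 0.133 0.08 ]
hinge_pin 0.84 [ 0.558 -0.042  0.172]
hinge_pin 0.55 [ 0.341 -0.173  0.171]
press 0.61 [ 0.539 -0.096  0.003]
press 0.58 [ 0.325  0.141 -0.   ]
press 0.57 [ 0.291 -0.189  0.   ]
press 0.39 [ 0.447 -0.492 -0.002]
```

{"api": "play_rows", "payload": {
  "increments": [
    {"offset": [-1.5, -1.5, 0], "twist": 0, "grip": 0},
    {"offset": [-3.5, -3.5, 0], "twist": 0, "grip": 0}
  ]
}}

```text
time: 12.05
tool_pos: [0.5717, -0.0459, 0.3892]
tool_rot: [0.0, -0.282, 0.959, 0.003]
contact_force: [-3.4, 5.3, 2.8]
gripper_width: 0.166
```

Run:
```python
from h import *
import h
s=manip.state();print(s["contact_force"],s["ft_torque"]);rep();h.C=np.array([.5475,-.096]);rep();h.C=np.array([.5428,-.0932])
im=manip.grab_frame("scene")[130:310,210:450];rep()
cv2.imwrite("pics/f.png",cv2.resize(im,None,fx=3,fy=3,interpolation=2))
```

```text
[-3.44031939  5.33239187  2.75283844] [1.26943717 1.27026608 0.03736537]
t 12.05 turn 5.832 r 55.4 z 0.3892 Ft 5.72 Fr -2.76 fz 2.8 w 0.166 q6 -2.35
t 12.05 turn 5.733 r 55.6 z 0.3892 Ft 5.42 Fr -3.3 fz 2.8 w 0.166 q6 -2.35
t 12.1 turn 5.839 r 55.4 z 0.3893 Ft 6.58 Fr -3.17 fz 3.2 w 0.166 q6 -2.35
```

View pics/f.png

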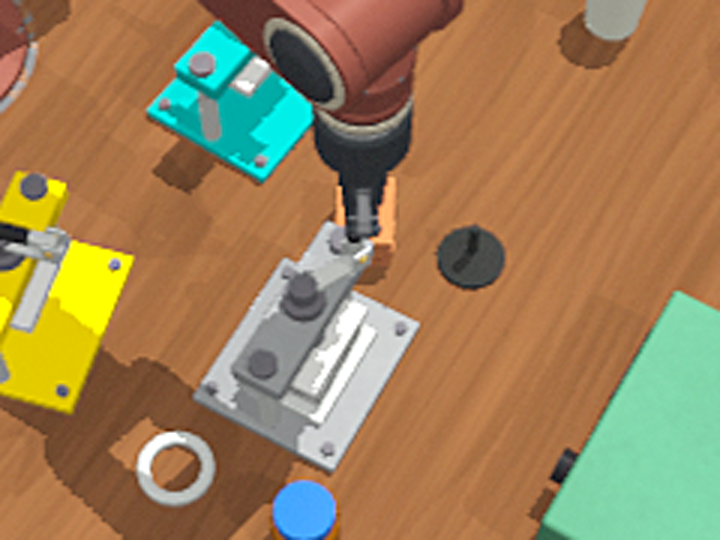

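The grip is upright in the jaws (crop pixel 360,240), the platen sits low and the bystanders have not moved. Ft is about 6 N, which means roughly 35–40 N of load. I'll hold briefly and read it.

{"api": "play_rows", "payload": {
  "increments": [
    {"offset": [0, 0, 0], "twist": 0, "grip": 0},
    {"offset": [0, 0, 0], "twist": 0, "grip": 0}
  ]
}}

```text
time: 12.27
tool_pos: [0.5719, -0.0461, 0.3893]
tool_rot: [0.001, -0.282, 0.959, 0.002]
contact_force: [-3.5, 5.0, 2.7]
gripper_width: 0.171
```

Run:
```python
from h import *
for i in range(5): rep();manip.grab_frame("scene")
for q in("platen","hinge_pin","grip_end"):
    for d in manip.tip_of(q,"scene"): print(q,round(d["p"],2),world("scene",d["xyz"]).round(3))
nxt([1.5,24.5],[5.85,5.9,5.95],.054)
```

```text
t 12.27 turn 5.837 r 55.3 z 0.3893 Ft 5.6 Fr -2.38 fz 2.7 w 0.171 q6 -2.35
t 12.32 turn 5.837 r 55.4 z 0.3892 Ft 5.9 Fr -3.15 fz 2.9 w 0.166 q6 -2.35
t 12.37 turn 5.837 r 55.4 z 0.3893 Ft 5.56 Fr -3.26 fz 2.0 w 0.168 q6 -2.35
t 12.42 turn 5.837 r 55.4 z 0.3893 Ft 5.41 Fr -3.34 fz 2.0 w 0.168 q6 -2.35
t 12.47 turn 5.837 r 55.3 z 0.3892 Ft 4.71 Fr -3.04 fz 2.6 w 0.171 q6 -2.35
platen 0.54 [ 0.292 -0.186  0.081]
hinge_pin 0.76 [ 0.341 -0.172  0.173]
hinge_pin 0.68 [ 0.565 -0.042  0.173]
grip_end 0.56 [ 0.244 -0.207  0.171]
5.85 [0.2, -0.2]
5.9 [-0.9, -2.6]
5.95 [-1.8, -5.2]
```

The load is estimated at 30–42 N from both the force and the turn since contact. I'll let go and rise.

{"api": "play_rows", "payload": {
  "increments": [
    {"offset": [0, 0, 0], "twist": 0, "grip": 0.3},
    {"offset": [0, 0, 0], "twist": 0, "grip": 0.5},
    {"offset": [0, 0, 0], "twist": 0, "grip": 0.6},
    {"offset": [0, 0, 0], "twist": 0, "grip": 0.6},
    {"offset": [0, 0, 0], "twist": 0, "grip": 0.6}
  ]
}}

```text
time: 13.08
tool_pos: [0.5719, -0.0475, 0.3893]
tool_rot: [0.0, -0.281, 0.96, -0.0]
contact_force: [0.1, 0.1, 0.0]
gripper_width: 0.604
```

{"api": "play_rows", "payload": {
  "increments": [
    {"offset": [0, 0, -25], "twist": 0, "grip": 0.6},
    {"offset": [0, 0, -50], "twist": 0, "grip": 0.6},
    {"offset": [0, 0, -75], "twist": 0, "grip": 0.6},
    {"offset": [0, 0, -100], "twist": 0, "grip": 0.6},
    {"offset": [0, 0, -125], "twist": 0, "grip": 0.6}
  ]
}}

```text
time: 13.5
tool_pos: [0.5717, -0.0473, 0.5155]
tool_rot: [0.0, -0.281, 0.96, -0.0]
contact_force: [-0.3, -0.6, -0.2]
gripper_width: 0.596
```

{"api": "play_rows", "payload": {
  "increments": [
    {"offset": [35, 0, 0], "twist": 0, "grip": 0.6},
    {"offset": [70, 0, 0], "twist": 0, "grip": 0.6},
    {"offset": [105, 0, 0], "twist": 0, "grip": 0.6},
    {"offset": [130, 0, 0], "twist": 0, "grip": 0.6},
    {"offset": [130, 0, 0], "twist": 0, "grip": 0.6}
  ]
}}

```text
time: 13.92
tool_pos: [0.46, -0.1191, 0.515]
tool_rot: [0.0, -0.28, 0.96, -0.001]
contact_force: [-0.3, 0.3, 0.8]
gripper_width: 0.602
```

Run:
```python
from h import *
rep()
im=manip.grab_frame("scene")[130:310,210:450]
cv2.imwrite("pics/g.png",cv2.resize(im,None,fx=3,fy=3,interpolation=2))
for q in("platen","hinge_pin","grip_end"):
    for d in manip.tip_of(q,"scene"): w=world("scene",d["xyz"]);print(q,round(d["p"],2),w.round(3)) if np.hypot(*(w[:2]-[.54,-.095]))<.1 else 0
```

```text
t 13.92 turn 3.41 r 86.8 z 0.515 Ft -0.4 Fr -0.15 fz 0.8 w 0.602 q6 -2.55
hinge_pin 0.77 [ 0.559 -0.04   0.173]
grip_end 0.62 [ 0.561 -0.05   0.274]
```

View pics/g.png

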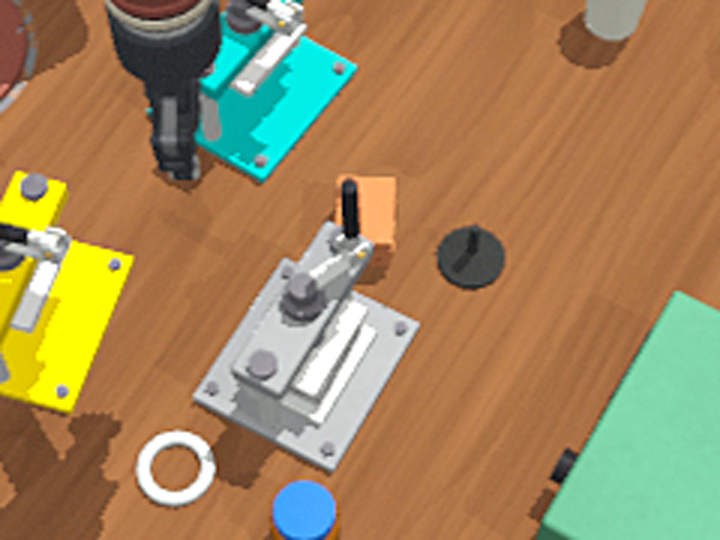

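The press is released with the grip upright (crop pixels 350,185 to 350,235). The network puts the grip end at z=0.274 over the pin. The pin has eased back by about 0.1 rad, which fits a load a little above 30 N relaxing to the 30 N the crank can hold. The bystanders have not moved.

{"api": "play_rows", "payload": {
  "increments": [
    {"offset": [0, 0, 0], "twist": 0, "grip": 0.6},
    {"offset": [0, 0, 0], "twist": 0, "grip": 0.6},
    {"offset": [0, 0, 0], "twist": 0, "grip": 0.6},
    {"offset": [0, 0, 0], "twist": 0, "grip": 0.6},
    {"offset": [0, 0, 0], "twist": 0, "grip": 0.6}
  ]
}}

```text
time: 14.53
tool_pos: [0.4627, -0.1173, 0.5141]
tool_rot: [-0.0, -0.282, 0.959, 0.0]
contact_force: [0.5, 0.7, -0.6]
gripper_width: 0.601
```

Run:
```python
from h import *
for i in range(3):
  for n in("scene","top"):
    manip.grab_frame(n)
    for q in("hinge_pin","platen"):
      for d in manip.tip_of(q,n):
        w=world(n,d["xyz"])
        if np.hypot(*(w[:2]-[.54,-.095]))<.1: print(n,q,w.round(3))
print(manip.job_done())
```

```text
scene hinge_pin [ 0.559 -0.042  0.173]
scene platen [ 0.541 -0.095  0.058]
top hinge_pin [ 0.56  -0.043  0.172]
top platen [ 0.543 -0.098  0.057]
scene platen [ 0.544 -0.092  0.056]
top hinge_pin [ 0.557 -0.047  0.168]
top platen [ 0.541 -0.097  0.055]
scene hinge_pin [ 0.56  -0.04   0.172]
scene platen [ 0.543 -0.097  0.055]
top hinge_pin [ 0.563 -0.047  0.168]
top platen [ 0.539 -0.098  0.056]
the job is handed in; nothing more can be done
None
```

I unfolded the grip of the grey press upright, wound the crank clockwise about 5.8 rad until the mould took the load, let go and handed the job in. The final load is inferred, not measured.

**Load:** The tangential force at the grip was about 2.5–3 N while turning freely and 5.4–6 N at the end. Together with the turn since contact, that puts the load at about 30–42 N before I let go. The highest tangential reading was 6.6 N, so I saw no sign of the load nearing 80 N.

**After letting go:** The hinge pin eased back by about 0.1 rad, which fits the load settling to the 30 N the crank holds, and then stayed still. The grip is upright, with its end at z about 0.274 m. The gripper is clear and touching nothing, and the nearby bystanders look unmoved in the last close view. I finished at about 15 s.

**What disagreed:**
- **Crank centre:** It came out 2–4 mm different from the camera than from the radial forces while winding. That pushed the sideways force up to 17 N for a moment, and I corrected the path.
- **Platen height:** The network gave 0.053 m under load and 0.055–0.058 m after letting go. The easing would account for only about 0.5 mm; the rest is within its 4 mm error.

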